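# Tip the puzzle pieces into their box

## Robot

A 6-joint arm with a two-finger parallel gripper is mounted at the origin on the work surface. World frame = base frame: x ahead of the robot, y to its left, z up, the work surface at z = 0. Lengths are in m, angles in rad, forces in N, time in s.
With the tool pointing down it reaches from about 0.35 to 0.925 m from the base axis. Payload 6.4 kg.
Tool frame: the origin (TCP) lies midway between the tips of the shut fingers; the grasp point (between the pads) lies 19 mm behind it (env.grip_point_offset is the distance from the TCP to the grasp point, in m); z points along the fingers, y is the line along which they close (so a half turn about z gives the same grasp; the last joint's range is limited). The gripper opens to 94 mm and grips with 3 to 60 N. Pads are 16 mm wide; open, the fingers measure 119 mm over their backs; the gripper's body (75 mm by 177 mm) begins 78 mm behind the grasp point.
Start: joints at [-1.306, 0.245, 1.558, -0, 1.339, -0.174], TCP at [0.276, -0.588, 0.205] pointing down, gripper open.
Joint ranges: [-3.13, 3.13], [-1.02, 2.26], [0.13, 2.54], [-0.95, 4.09], [0.21, 2.88], [-2.74, 2.74]. Speed limits (rad/s): [2.57, 2.57, 3.14, 3.14, 3.14, 3.14].

## Interface

Orientations are given as a unit quaternion [x, y, z, w].
In Python, from cell import telemetry, capture, job, env gives the robot as it stands.
- The arm moves only by the tool servo_tool, never from a script. Its argument "motion" is a list that holds one entry, the list of rows, each a list of 5 numbers: the shift along the tool's x, y, z in mm, then the turn about the tool's z in rad, then the gripper's target within -1 to 1 (fully open at 1, half-way at 0, shut at -1). In form: [[[dx, dy, dz, turn, grip], ...]]. A call has 1 to 20 rows; each row is the pose to reach, as a shift and turn from the pose commanded when the call began, along the tool's axes at that moment; what a row does not reach only later rows make up. A row lasts 1/12 s, in which the tool goes at most 41.7 mm and 7.16 degrees, less where a joint would pass 70% of its speed; a pose out of reach is approached as far as the arm can. A call with a gripper value outside its range is refused whole. The fingers move at their own pace and stop on an object; the grip force is fixed at half the most. Time passes only in rows, so rows that repeat a pose let the fingers close. It gives the time, the measured TCP pose, the force, the opening and the grip force at its end, in the units of the state.
- telemetry.get_obs(): the state, without advancing time (a new reading comes with each control period).
- capture(name): name is "scene" or "side" or "wrist"; returns a dict with "color" (420x560x3 uint8, red, green, blue), "intrinsics" (3x3 intrinsics, pixels), "world_to_cam" (4x4, takes a point from world to camera coordinates); the wrist camera has in their place "tool_from_camera" (4x4, takes a point from camera to tool coordinates, whose origin is the TCP and whose axes are the flange's). Camera axes: x right, y down, z forward; pixel columns grow to the right and rows downward; lengths in m; the calibration is good to about 2 mm. A picture is of the moment at which its call begins: read the wrist's pose just before it. There is no depth.
- job.close_job(): hands the job in; it is judged then, once.
The state is a dict: "clock": time; "qpos": joint angles; "qvel": joint speeds; "joint_torque": joint torques, N m; "position": TCP position; "ee_rot": TCP orientation; "contact_force": force on the tool from outside, world axes, zero at the start; "torque": the same for the moment, N m; "gripper_width": opening from 0.0 (shut) to 1.0 (fully open); "gripper_force": force on a finger pad.
Only numpy, scipy, OpenCV 4.12 (cv2) and the standard library are available. Lean on these libraries where they do the work, as an engineer would, in place of code of your own. Each camera call takes 0.05 s, during which the arm holds its last target. There are 200 camera calls.

## Task

Pick up the little wooden tray by its slanted handle, carry it over to the dark wooden box and tip it so that all three loose puzzle pieces slide off its open end into that box. Then set the empty tray down flat in the middle of its green mat and let go of it. Do not push the boxes or the other puzzles about.

Things in the scene. Friction and masses are not known exactly. Their poses are not given: they have to be found in the camera images.
- tray: wooden tray, pale floor 170 mm long (x) by 120 mm wide (y) and 6 mm thick; dark side walls 28 mm high and 7 mm thick, back wall (at -x) 30 mm high and 12 mm thick, no wall at the +x end where pieces slide off. Weighs about 0.2 kg. Origin at the middle of its underside, x towards the open end, z up. A handle slab stands on the back wall and leans outwards (to -x) 25 degrees from vertical
- tray_handle (a point): grip point in the middle of the handle slab of the tray, at x -98 mm, z 64 mm in the tray's frame; axes parallel to the tray's. The slab is 16 mm thick, 80 mm wide along tray y, and reaches from the back wall to 22 mm beyond this point along its own slope; its rising direction is (-0.42, 0, 0.91) in the tray's frame, its faces look along (0.91, 0, 0.42) and back
- tray_lip (a point): middle of the tray's open edge, on the upper face of its floor: x 85 mm, z 6 mm in the tray's frame
- piece_stick_mid (a point): middle of the dark brown notched puzzle stick, 72 x 24 x 24 mm (long side its y), loose on the tray
- piece_ell_mid (a point): middle of the reddish-brown L-shaped puzzle piece, 60 x 40 x 20 mm (long side its y), loose on the tray
- piece_tee_mid (a point): middle of the yellowish T-shaped puzzle piece, 60 x 40 x 20 mm (long side its y), loose on the tray
- dark_box: open dark walnut box to be filled, loose on the table, 170 x 170 mm outside, 70 mm high, walls and floor 7 mm thick, 0.75 kg; origin at the middle of its underside, z up, x and y along its sides
- dark_box_floor (a point): middle of the dark box's inner floor, 7 mm above the table; axes as the box's
- pale_box: open pale plywood box of the same shape (170 x 170 x 70 mm) with two blocks lying in it, the wrong box; origin at the middle of its underside
- mat_mid (a point): middle of the upper face of the green mat, 260 (x) x 180 (y) mm, 3 mm thick, fixed to the table; the tray starts on it, with its x along the mat's x to within a few degrees
- burr: assembled three-way cross puzzle of wood, 90 mm each way, standing on the table; origin at the middle of its underside
- puzzle_case: flat closed dark puzzle case with a pale diamond on its lid, 120 x 140 x 38 mm; origin at the middle of its underside
There are look-alikes about, which are no part of the job. There is more than one size of the part that bears piece_tee_mid; the job needs the largest.

How it is judged:
By the outcome, as a careful person would: the job done as asked, in the order asked, and still so for the second after the job is handed in, with the robot touching nothing.
It also fails if it takes over 48 s, if anything falls off the work surface, if the arm or the gripper's body presses on something with over 40 N, if the wrist force passes 120 N, or if a joint passes its speed limit or range.

## Working session

There is one attempt and no reset: what is moved stays moved. The work goes in short steps, Python scripts to look and compute and a tool call to move; the robot and the scene stay as the last step left them, time stands still between calls to the robot, and variables do not carry over. Pictures are saved under pics/ and viewed, at most 10 in all, crops included, and the job is handed in when it is done.

Besides the shell and the picture viewer there is one more tool, called after "Emit:" as name(argument=value, ...), one argument or row to a line, values as JSON. servo_tool: Moves the arm, as the interface text tells. Its arguments: {"type":"object","properties":{"motion":{"type":"array","items":{"type":"array","items":{"type":"array","items":{"type":"number"}}}}},"required":["motion"]}

```bash
mkdir -p pics; ls
python3 - <<'E'
from cell import telemetry,capture,job,env
import cv2,numpy as np
o=telemetry.get_obs();print({k:np.round(v,3).tolist() for k,v in o.items()})
for n in("scene","side"):
    c=capture(n);cv2.imwrite(f"pics/{n}.png",c["color"][:,:,::-1])
    np.savez(f"{n}.npz",**c);print(n,c["intrinsics"].round(1).tolist(),c["world_to_cam"].round(3).tolist())
E
```

```text
pics
{'clock': 0.0, 'qpos': [-1.306, 0.246, 1.559, -0.0, 1.339, -0.174], 'qvel': [-0.001, -0.0, -0.002, 0.0, -0.0, 0.001], 'joint_torque': [0.001, -41.583, -31.46, 0.068, 0.033, -0.0], 'position': [0.276, -0.588, 0.204], 'ee_rot': [0.976, 0.218, -0.0, -0.001], 'contact_force': [-0.838, 0.179, -0.596], 'torque': [0.006, 0.034, -0.028], 'gripper_force': 0.0, 'gripper_width': 1.001}
scene [[480.4, 0.0, 277.2], [0.0, 480.4, 205.3], [0.0, 0.0, 1.0]] [[-0.428, 0.904, 0.008, 0.304], [0.635, 0.307, -0.709, -0.292], [-0.643, -0.299, -0.705, 1.482], [0.0, 0.0, 0.0, 1.0]]
side [[509.8, 0.0, 276.9], [0.0, 509.8, 208.0], [0.0, 0.0, 1.0]] [[-0.686, -0.727, 0.015, 0.377], [-0.526, 0.482, -0.7, 0.392], [0.502, -0.488, -0.714, 0.852], [0.0, 0.0, 0.0, 1.0]]
```

View pics/scene.png

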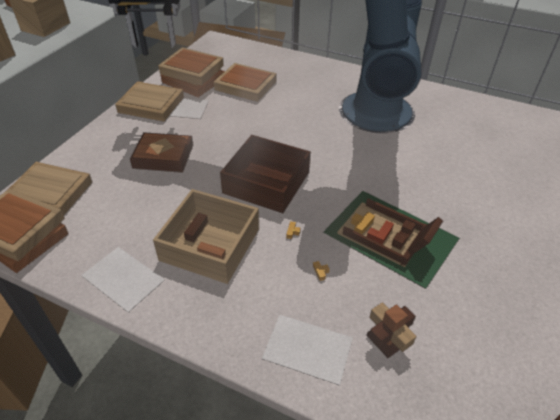

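View pics/side.png

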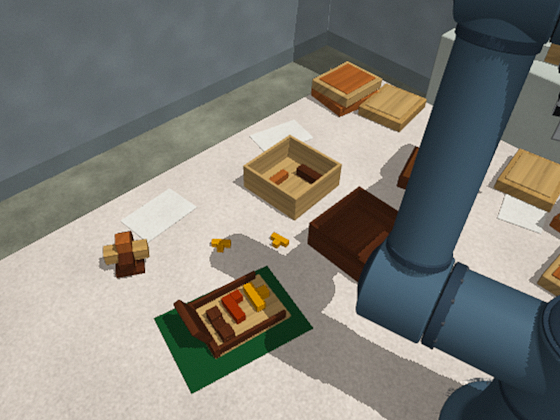

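The scene shows the tray on the green mat (scene 395,232; side 235,315), with its handle at the +y end. The dark box is at scene (265,172), the pale box at (208,233), and the two small tees on the table at (291,230) and (320,271).

What could be mistaken for the targets:
- **Tees:** the one in the tray at (365,222) is the largest and is the one I want. The two on the table are the small ones.
- **Boxes:** the dark box at (265,172) is the target. The pale box (208,233) and the case (162,150) are not.

Next is a close crop to check.

Run:
```python
import cv2,numpy as np
a=cv2.imread("pics/scene.png");b=cv2.imread("pics/side.png")
def crop(im,x,y,w,h,s):
    c=cv2.resize(im[y:y+h,x:x+w],None,fx=s,fy=s,interpolation=cv2.INTER_CUBIC)
    for i in range(0,w,20):
        cv2.putText(c,str(x+i),(i*s,8),0,.3,(255,255,255),1);cv2.line(c,(i*s,10),(i*s,15),(255,255,255),1)
    for i in range(0,h,20):
        cv2.putText(c,str(y+i),(0,i*s+4),0,.3,(255,255,255),1);cv2.line(c,(20,i*s),(25,i*s),(255,255,255),1)
    return c
cv2.imwrite("pics/c1.png",np.hstack([crop(a,320,180,150,110,5)]))
cv2.imwrite("pics/c2.png",np.vstack([np.hstack([crop(a,215,130,100,80,4),crop(b,300,180,100,80,4)]),crop(b,150,260,170,70,4)[:, :680].copy() if 0 else cv2.copyMakeBorder(crop(b,150,258,170,140,2),0,0,0,460,0)]))
cv2.imwrite("pics/c3.png",crop(b,150,255,170,140,4))
```

```text
(no output)
```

View pics/c1.png

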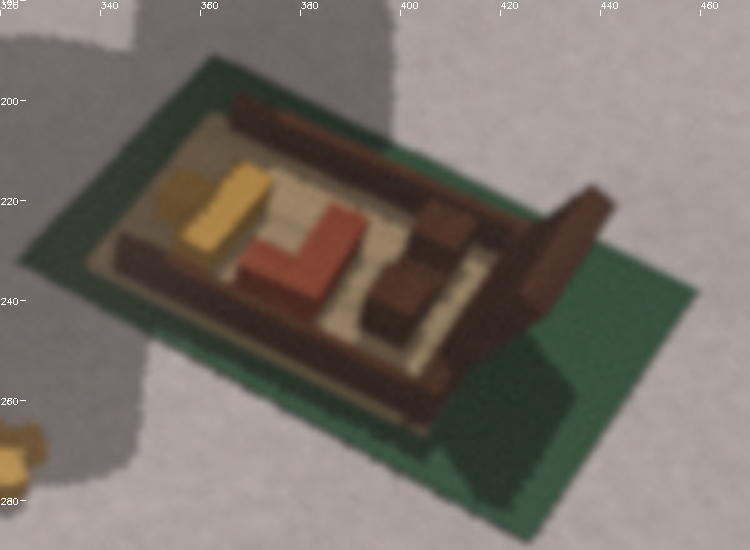

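View pics/c2.png

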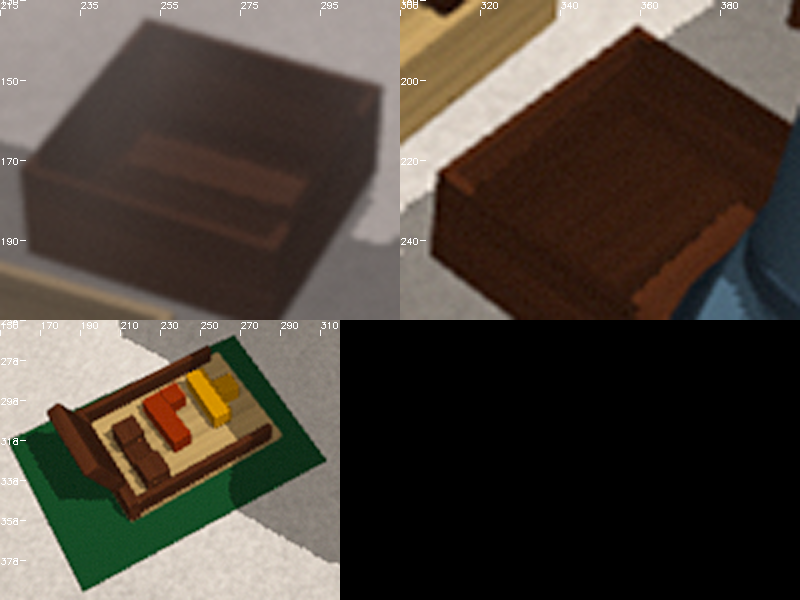

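View pics/c3.png

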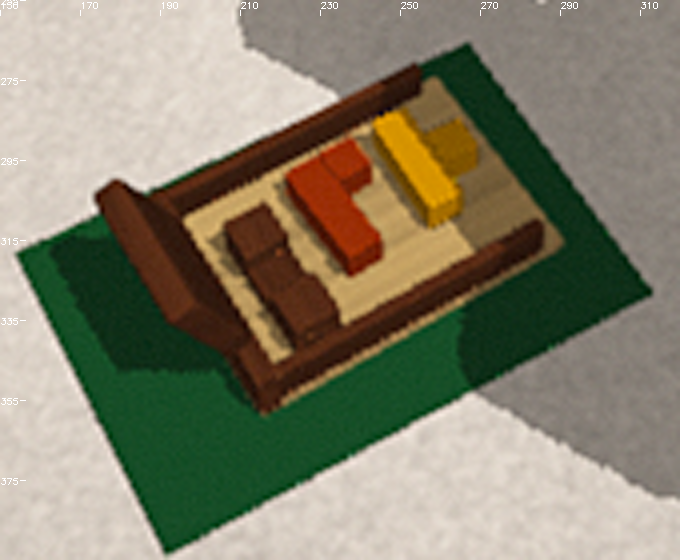

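The crops show the large tee in the tray with the ell and the stick, in the order tee, ell, stick from the open end. I read off the corners of the mat, tray and dark box and fit poses to them.

```bash
cat > h.py <<'E'
import numpy as np
from scipy.optimize import least_squares
C={n:np.load(n+".npz") for n in("scene","side")}
def proj(n,P):
    c=C[n];p=np.c_[P,np.ones(len(P))]@c["world_to_cam"].T
    q=p[:,:3]@c["intrinsics"].T;return q[:,:2]/q[:,2:]
def place(v,L):
    c,s=np.cos(v[2]),np.sin(v[2]);L=np.asarray(L,float)
    return np.c_[v[0]+c*L[:,0]-s*L[:,1],v[1]+s*L[:,0]+c*L[:,1],L[:,2]]
def fit(obs,v0):
    f=lambda v:np.concatenate([(proj(n,place(v,L))-np.array(p)).ravel() for n,L,p in obs])
    r=least_squares(f,v0);print(r.x.round(4),np.degrees(r.x[2]).round(1),r.fun.round(1));return r.x
E
python3 - <<'E'
from h import *
def back(n,px,z):
    c=C[n];W=c["world_to_cam"];R,t=W[:3,:3],W[:3,3];d=R.T@np.linalg.inv(c["intrinsics"])@[*px,1];o=-R.T@t
    return (o+d*(z-o[2])/d[2]).round(3)
for n,p,z in [("scene",(363,191),.003),("scene",(324,232.4),.003),("scene",(425.4,288.4),.003),("scene",(459.4,238),.003),("scene",(252,134.5),.07),("scene",(310.5,152),.07),("scene",(220.5,173),.07),("scene",(283.8,192.5),.07),("side",(359.5,186.25),.07),("side",(310,223),.07)]:print(n,p,back(n,p,z))
# mat: x axis to open end (-y world)
M=[(.13,.09,.003),(.13,-.09,.003),(-.13,-.09,.003),(-.13,.09,.003)]
S=[(363,191),(324,232.4),(425.4,288.4),(459.4,238)]
D=[(313.25,328),(267.5,265.75),(154.25,318.75),(191.25,393.25)]
for flip in(0,1):
    Mm=M if not flip else [M[i] for i in(1,0,3,2)]
    print("mat",flip);fit([("scene",Mm,S),("side",Mm,D)],[.55,.2,-1.8])
    T=[(.085,.06,.009),(.085,-.06,.009)]
    T=T if not flip else T[::-1]
    k=.06*(1 if flip else -1)
    print("tray");v=fit([("scene",T+[(-.085,k,.003)],[(362.6,202.6),(337.4,233),(405,266.6)]),("side",T+[(-.085,-k,.003)],[(290.75,315.75),(259.25,274.25),(216.25,358.25)])],[.55,.2,-1.8])
    print(place(v,[(-.098,0,.067)]).round(4), proj("scene",place(v,[(-.107,s,.087) for s in(.04,-.04)])).round(0),proj("side",place(v,[(-.107,s,.087) for s in(.04,-.04)])).round(0))
E
```

```text
scene (363, 191) [0.368 0.079 0.003]
scene (324, 232.4) [0.543 0.042 0.003]
scene (425.4, 288.4) [0.598 0.291 0.003]
scene (459.4, 238) [0.423 0.33  0.003]
scene (252, 134.5) [ 0.359 -0.24   0.07 ]
scene (310.5, 152) [ 0.36  -0.072  0.07 ]
scene (220.5, 173) [ 0.53  -0.237  0.07 ]
scene (283.8, 192.5) [ 0.526 -0.071  0.07 ]
side (359.5, 186.25) [ 0.527 -0.242  0.07 ]
side (310, 223) [ 0.524 -0.073  0.07 ]
mat 0
[ 0.4864  0.1794 -1.7529] -100.4 [-42.9  42.9  33.9 -41.2  31.4 -51.8 -34.2  50.7 -48.9 -66.2  45.2  56.9
  39.3  72.4 -38.5 -76.2]
tray
[ 0.4573  0.1589 -1.2546] -71.9 [-15.6  35.2  10.8 -31.5  12.8 -56.8 -44.6 -37.1  37.8  27.8 -16.2 -14.4]
[[0.4269 0.2521 0.067 ]] [[440. 216.]
 [436. 191.]] [[198. 334.]
 [237. 355.]]
mat 1
[ 0.4806  0.1839 -1.7867] -102.4 [-0.7 -1.2 -1.3 -1.2  0.3 -0.3  0.4 -0.7 -0.   0.3 -0.6 -0.5 -1.2 -0.9
 -0.5  0.7]
tray
[ 0.4873  0.1637 -1.7417] -99.8 [-0.9 -0.7 -0.2 -1.6 -0.4  0.4  0.  -0.8 -0.7 -0.2 -0.9  1.4]
[[0.504  0.2602 0.067 ]] [[426. 240.]
 [441. 218.]] [[175. 301.]
 [195. 334.]]
```

```bash
cat > go.py <<'E'
import sys,numpy as np
from cell import telemetry
from scipy.spatial.transform import Rotation as R
o=telemetry.get_obs();r=R.from_quat(o["ee_rot"]).as_matrix();p=np.array(o["position"])
print("t",round(float(o["clock"]),2),"tcp",p.round(4),"ydeg",np.degrees(np.arctan2(r[1,1],r[0,1])).round(2),"w",round(float(o["gripper_width"])*94,1),"gf",o["gripper_force"],"F",np.round(o["contact_force"],1),"M",np.round(o["torque"],2),"q",np.round(o["qpos"],2),"z",r[:,2].round(3))
a=[float(x) for x in sys.argv[1:]]
for i in range(0,len(a),4):
    x,y,z,yd=a[i:i+4]
    d=(r.T@(np.array([x,y,z])-p)*1000).round(1)
    t=-np.radians(yd)+np.arctan2(r[1,1],r[0,1]);print("shift",d,"turn",round((t+np.pi)%(2*np.pi)-np.pi,3))
E
python3 go.py .504 .260 .2 -9.8 .504 .26 .048 -9.8
```

```text
t 0.1 tcp [ 0.276  -0.5879  0.2045] ydeg -64.86 w 94.2 gf 0.0 F [-1.   0.9 -0.5] M [ 0.   -0.04  0.01] q [-1.31  0.25  1.56 -0.    1.34 -0.17] z [-0.     0.002 -1.   ]
shift [ 566.6 -670.7    5.8] turn -0.961
shift [ 566.6 -670.5  157.8] turn -0.961
```

Emit:
servo_tool(
  motion=[
    [[567,-671,20,-0.961,1],[567,-671,20,-0.961,1],[567,-671,20,-0.961,1],[567,-671,20,-0.961,1],[567,-671,20,-0.961,1],[567,-671,20,-0.961,1],[567,-671,20,-0.961,1],[567,-671,20,-0.961,1],[567,-671,20,-0.961,1],[567,-671,20,-0.961,1],[567,-671,20,-0.961,1],[567,-671,20,-0.961,1],[567,-671,20,-0.961,1],[567,-671,20,-0.961,1],[567,-671,20,-0.961,1],[567,-671,20,-0.961,1],[567,-671,20,-0.961,1],[567,-671,20,-0.961,1],[567,-671,20,-0.961,1],[567,-671,20,-0.961,1]],
  ],
)

```text
clock: 1.77
position: [0.4923, 0.2184, 0.1861]
ee_rot: [0.765, 0.644, -0.0, -0.0]
contact_force: [1.2, -0.2, 0.3]
gripper_width: 1.001
gripper_force: 0.0
```

```bash
python3 go.py .504 .260 .13 -9.8
```

```text
t 1.77 tcp [0.4923 0.2184 0.1861] ydeg -9.76 w 94.1 gf 0.0 F [ 1.2 -0.2  0.3] M [ 0.04 -0.1  -0.06] q [ 0.21  0.    1.86 -0.    1.28  0.38] z [-0. -0. -1.]
shift [43.   4.5 56. ] turn 0.001
```

Emit:
servo_tool(
  motion=[
    [[43,4.5,20,0,1],[43,4.5,40,0,1],[43,4.5,56,0,1],[43,4.5,56,0,1],[43,4.5,56,0,1]],
  ],
)

```text
clock: 2.18
position: [0.5034, 0.2575, 0.1294]
ee_rot: [0.765, 0.644, -0.001, -0.001]
contact_force: [-0.2, -0.6, 0.2]
gripper_width: 1.002
gripper_force: 0.0
```

```bash
python3 go.py .504 .260 .048 -9.8
python3 - <<'E'
from cell import capture
import cv2,numpy as np
c=capture("wrist");s=capture("side")
im=np.hstack([c["color"],s["color"][150:420,60:400].repeat(1,0) if 0 else cv2.resize(s["color"][200:400,110:330],(462,420))])[:,:,::-1]
cv2.imwrite("pics/w1.png",cv2.resize(im,None,fx=.78,fy=.78)); print(c["tool_from_camera"].round(3).tolist(),c["intrinsics"].round(0).tolist())
E
```

```text
t 2.18 tcp [0.5034 0.2575 0.1294] ydeg -9.79 w 94.2 gf 0.0 F [-0.2 -0.6  0.2] M [-0.01 -0.07 -0.02] q [ 0.27  0.13  1.83 -0.    1.18  0.44] z [-0.003 -0.001 -1.   ]
shift [ 2.7  0.4 81.4] turn 0.0
[[0.0, -0.97, -0.244, 0.07], [1.0, 0.0, 0.0, -0.0], [-0.0, -0.244, 0.97, -0.177], [0.0, 0.0, 0.0, 1.0]] [[359.0, 0.0, 274.0], [0.0, 359.0, 208.0], [0.0, 0.0, 1.0]]
```

View pics/w1.png

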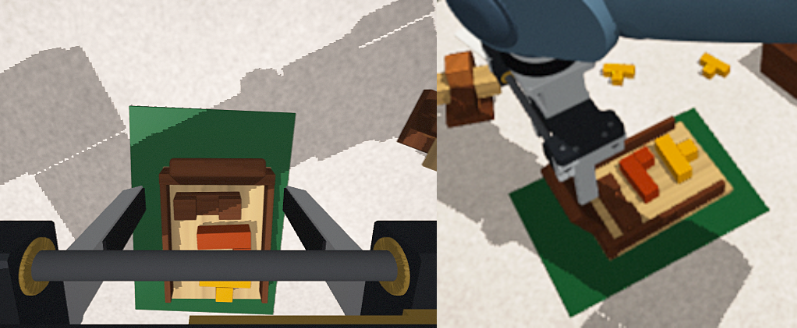

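The wrist view shows the handle centred to within about 3 mm between the fingers. I nudge across, go down and grip the handle's ends. That grip axis is the tray's tipping axis.

Emit:
servo_tool(
  motion=[
    [[2.7,2.5,25,0,1],[2.7,2.5,50,0,1],[2.7,2.5,70,0,1],[2.7,2.5,81,0,1],[2.7,2.5,81,0,1],[2.7,2.5,81,0,0.5],[2.7,2.5,81,0,0.5],[2.7,2.5,81,0,0.5],[2.7,2.5,81,0,0.5]],
  ],
)

```text
clock: 3.03
position: [0.5085, 0.2604, 0.0515]
ee_rot: [0.765, 0.644, 0.001, 0.0]
contact_force: [-0.9, -0.5, 4.3]
gripper_width: 0.849
gripper_force: 30.0
```

```bash
python3 go.py .504 .260 .068 -9.8
```

```text
t 3.03 tcp [0.5085 0.2604 0.0515] ydeg -9.81 w 79.8 gf 29.962224662303925 F [-0.9 -0.5  4.3] M [ 0.04  0.35 -0.05] q [0.27 0.25 1.86 0.   1.03 0.45] z [ 0.003  0.001 -1.   ]
shift [ -1.1  -4.3 -16.5] turn -0.0
```

Emit:
servo_tool(
  motion=[
    [[0,0,-5,0,0.5],[0,0,-12,0,0.5],[0,0,-20,0,0.5],[0,0,-28,0,0.5],[0,0,-35,0,0.5],[0,0,-40,0,0.5],[0,0,-40,0,0.5],[0,0,-40,0,0.5]],
  ],
)

```text
clock: 3.7
position: [0.5074, 0.26, 0.0899]
ee_rot: [0.765, 0.644, 0.0, 0.0]
contact_force: [-0.0, -0.6, -3.7]
gripper_width: 0.849
gripper_force: 29.9
```

```bash
python3 go.py
python3 - <<'E'
from cell import capture
import cv2,numpy as np
c=capture("scene");s=capture("side")
im=np.hstack([cv2.resize(c["color"][150:300,300:480],(480,400)),cv2.resize(s["color"][190:400,130:340],(400,400))])[:,:,::-1]
cv2.imwrite("pics/l1.png",cv2.resize(im,None,fx=.9,fy=.9))
E
```

```text
t 3.7 tcp [0.5074 0.26   0.0899] ydeg -9.8 w 79.8 gf 29.946733117103577 F [-0.  -0.6 -3.7] M [ 0.18 -0.11 -0.04] q [0.27 0.19 1.84 0.   1.1  0.45] z [ 0.001  0.    -1.   ]
```

View pics/l1.png

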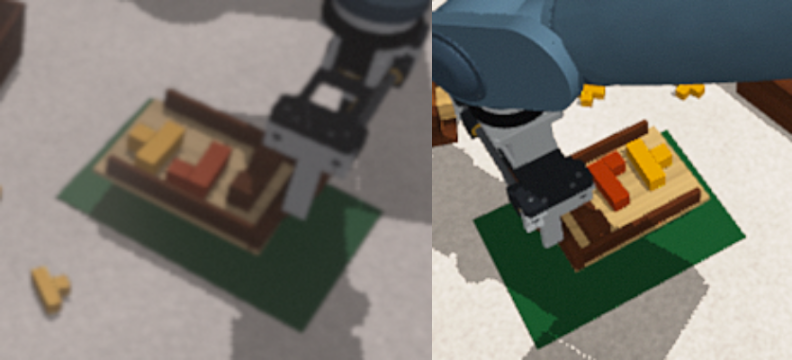

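The scale reads about 3.7 N, which is the whole load, and the tray looks level. I carry it gently to the box.

```bash
python3 go.py .507 .26 .256 -9.8 .444 -.041 .256 0
```

```text
t 3.8 tcp [0.5069 0.2598 0.0891] ydeg -9.8 w 79.5 gf 29.94664192199707 F [ 0.   0.6 -3.1] M [ 0.15 -0.08  0.02] q [0.27 0.19 1.85 0.   1.1  0.45] z [-0.001 -0.    -1.   ]
shift [ 1.000e-01 -1.000e-01 -1.669e+02] turn 0.0
shift [-307.2  -10.9 -166.8] turn -0.171
```

Emit:
servo_tool(
  motion=[
    [[-3.4,0,-2,0,0.5],[-10,0,-6,-0.005,0.5],[-20.5,-1,-11,-0.01,0.5],[-34,-1,-19,-0.02,0.5],[-51,-2,-28,-0.03,0.5],[-72,-3,-39,-0.04,0.5],[-92,-3,-50,-0.05,0.5],[-113,-4,-61,-0.06,0.5],[-133,-5,-72,-0.075,0.5],[-154,-5.5,-83.5,-0.085,0.5],[-174,-6,-95,-0.1,0.5],[-194,-7,-106,-0.11,0.5],[-215,-8,-117,-0.12,0.5],[-235,-8.5,-128,-0.13,0.5],[-256,-9,-139,-0.14,0.5],[-273,-10,-148,-0.15,0.5],[-286.5,-10,-156,-0.16,0.5],[-297,-11,-161.5,-0.165,0.5],[-304,-11,-165,-0.17,0.5],[-307,-11,-167,-0.171,0.5]],
  ],
)

```text
clock: 5.47
position: [0.4437, -0.0418, 0.2571]
ee_rot: [0.708, 0.707, 0.0, 0.0]
contact_force: [-0.2, -0.1, -3.7]
gripper_width: 0.85
gripper_force: 30.0
```

```bash
python3 go.py .444 -.041 .256 0;  python3 - <<'E'
from cell import capture
import cv2,numpy as np
c=capture("scene");s=capture("side")
im=np.hstack([cv2.resize(c["color"][60:260,200:400],(400,400)),cv2.resize(s["color"][130:330,220:420],(400,400))])[:,:,::-1]
cv2.imwrite("pics/b1.png",im)
E
```

```text
t 5.47 tcp [ 0.4437 -0.0418  0.2571] ydeg -0.08 w 79.9 gf 29.957127571105957 F [-0.2 -0.1 -3.7] M [ 0.17 -0.07  0.02] q [-0.35 -0.3   2.   -0.    1.44 -0.35] z [ 0.001 -0.    -1.   ]
shift [0.8 0.3 1.1] turn -0.001
```

View pics/b1.png

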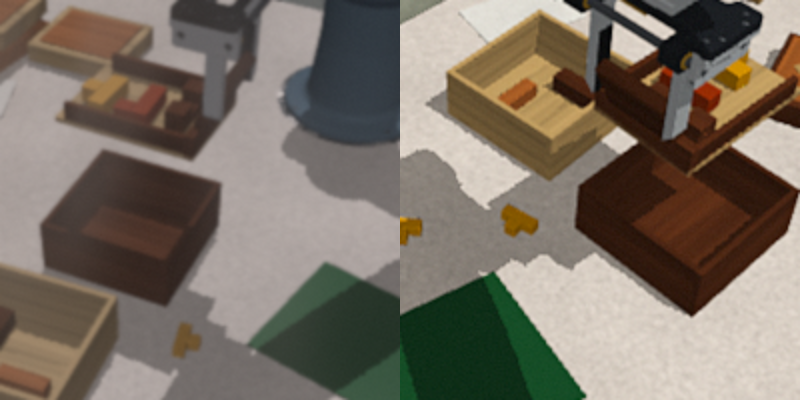

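The tray hangs level above the dark box with all three pieces on it. Now I loosen the grip in small steps so that it pivots.

Emit:
servo_tool(
  motion=[
    [[0,0,0,0,0.66],[0,0,0,0,0.67],[0,0,0,0,0.68]],
  ],
)

```text
clock: 5.82
position: [0.444, -0.0402, 0.256]
ee_rot: [0.707, 0.707, -0.0, -0.001]
contact_force: [-0.2, 0.4, -2.7]
gripper_width: 0.848
gripper_force: 30.0
```

Emit:
servo_tool(
  motion=[
    [[0,0,0,0,0.685],[0,0,0,0,0.69]],
  ],
)

```text
clock: 5.98
position: [0.4441, -0.0404, 0.2562]
ee_rot: [0.707, 0.707, -0.0, -0.0]
contact_force: [0.2, -0.2, -2.5]
gripper_width: 0.853
gripper_force: 19.5
```

Emit:
servo_tool(
  motion=[
    [[0,0,0,0,0.692],[0,0,0,0,0.692]],
  ],
)

```text
clock: 6.15
position: [0.4442, -0.0406, 0.2564]
ee_rot: [0.707, 0.707, 0.0, -0.0]
contact_force: [0.1, 0.8, -3.5]
gripper_width: 0.851
gripper_force: 16.9
```

```bash
python3 go.py
```

```text
t 6.15 tcp [ 0.4442 -0.0406  0.2564] ydeg 0.01 w 80.0 gf 16.896619498729706 F [ 0.1  0.8 -3.5] M [ 0.18 -0.12 -0.  ] q [-0.35 -0.3   2.    0.    1.44 -0.35] z [-0.  0. -1.]
```

Emit:
servo_tool(
  motion=[
    [[0,0,0,0,0.694],[0,0,0,0,0.694]],
  ],
)

```text
clock: 6.32
position: [0.4442, -0.0408, 0.2565]
ee_rot: [0.707, 0.707, -0.0, 0.0]
contact_force: [-0.7, -0.8, -2.2]
gripper_width: 0.849
gripper_force: 13.7
```

```bash
python3 go.py
```

```text
t 6.32 tcp [ 0.4442 -0.0408  0.2565] ydeg 0.0 w 79.8 gf 13.675546199083328 F [-0.7 -0.8 -2.2] M [ 0.11 -0.05 -0.02] q [-0.35 -0.3   2.   -0.    1.44 -0.35] z [ 0. -0. -1.]
```

```bash
cat > see.py <<'E'
from cell import capture
import cv2,numpy as np
for n in("wrist","side"):
    im=capture(n)["color"];h=cv2.cvtColor(im,cv2.COLOR_RGB2HSV)
    for k,a,b in(("yel",(18,180,90),(28,255,255)),("red",(2,180,120),(11,255,255))):
        m=cv2.inRange(h,a,b)
        c=cv2.connectedComponentsWithStats(m)
        print(n,k,[(int(s[4]),g.round().astype(int).tolist()) for s,g in zip(c[2][1:],c[3][1:]) if s[4]>30])
E
python3 see.py
```

```text
wrist yel [(853, [460, 76]), (648, [382, 168]), (2314, [285, 390])]
wrist red [(506, [315, 370])]
side yel [(285, [377, 178]), (176, [279, 240]), (181, [221, 244])]
side red [(38, [351, 173]), (46, [368, 186])]
```

Emit:
servo_tool(
  motion=[
    [[0,0,0,0,0.696],[0,0,0,0,0.696],[0,0,0,0,0.697]],
  ],
)

```text
clock: 6.67
position: [0.4442, -0.0407, 0.2565]
ee_rot: [0.707, 0.707, 0.0, 0.0]
contact_force: [0.3, -0.4, -3.4]
gripper_width: 0.852
gripper_force: 8.7
```

```bash
python3 go.py; python3 see.py
```

```text
t 6.67 tcp [ 0.4442 -0.0407  0.2565] ydeg 0.0 w 80.1 gf 8.655260056257248 F [ 0.3 -0.4 -3.4] M [ 0.15 -0.04 -0.04] q [-0.35 -0.3   2.   -0.    1.44 -0.35] z [ 0. -0. -1.]
wrist yel [(850, [460, 76]), (649, [382, 168]), (1403, [282, 310])]
wrist red [(246, [311, 300])]
side yel [(174, [363, 206]), (175, [279, 240]), (181, [221, 244])]
side red []
```

The tray is pivoting at about 9 N grip. I keep going.

Emit:
servo_tool(
  motion=[
    [[0,0,0,0,0.697],[0,0,0,0,0.697]],
  ],
)

```text
clock: 6.93
position: [0.4442, -0.0407, 0.2566]
ee_rot: [0.707, 0.707, 0.0, 0.0]
contact_force: [0.6, -0.0, -2.8]
gripper_width: 0.846
gripper_force: 8.6
```

```bash
python3 go.py; python3 see.py
python3 - <<'E'
from cell import capture
import cv2,numpy as np
c=capture("scene");s=capture("side")
im=np.hstack([cv2.resize(c["color"][60:260,200:400],(400,400)),cv2.resize(s["color"][130:330,220:420],(400,400))])[:,:,::-1]
cv2.imwrite("pics/t1.png",im)
E
```

```text
t 6.93 tcp [ 0.4442 -0.0407  0.2566] ydeg 0.0 w 79.5 gf 8.56773465871811 F [ 0.6 -0.  -2.8] M [ 0.09 -0.12  0.03] q [-0.35 -0.3   2.    0.    1.44 -0.35] z [ 0. -0. -1.]
wrist yel [(850, [460, 76]), (548, [385, 167])]
wrist red [(386, [285, 300])]
side yel [(174, [279, 240]), (180, [221, 244])]
side red []
```

View pics/t1.png

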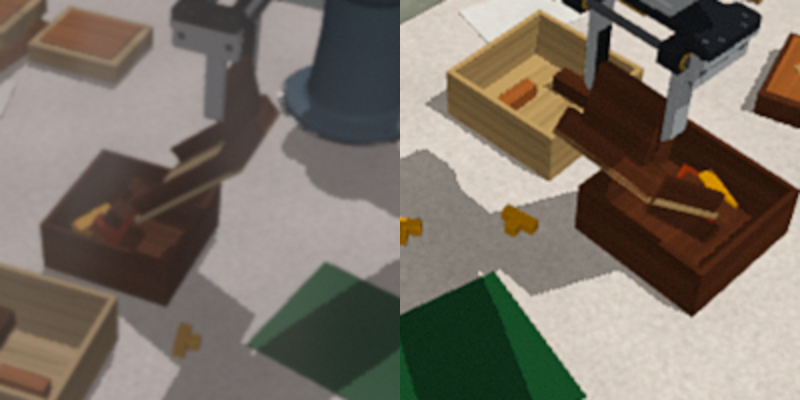

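The tray has tipped to about 60° and the pieces are in the dark box. I tighten the grip, lift, and compute the return move, then the set-down arc about the lip.

```bash
python3 go.py .444 -.041 .296 0  .470 .136 .296 -12.4 .470 .136 .205 -12.4
```

```text
t 7.13 tcp [ 0.4443 -0.0408  0.2567] ydeg -0.0 w 80.5 gf 8.568755239248276 F [ 0.1 -0.4 -3. ] M [ 0.03 -0.1   0.04] q [-0.35 -0.3   2.   -0.    1.44 -0.35] z [ 0. -0. -1.]
shift [ -0.2  -0.3 -39.3] turn -0.0
shift [176.8  25.7 -39.3] turn 0.216
shift [176.9  25.7  51.7] turn 0.216
```

Emit:
servo_tool(
  motion=[
    [[0,0,0,0,0.5],[0,0,0,0,0.5],[0,0,-10,0,0.5],[0,0,-22,0,0.5],[0,0,-34,0,0.5],[0,0,-40,0,0.5],[0,0,-40,0,0.5]],
  ],
)

```text
clock: 7.72
position: [0.4454, -0.0411, 0.2995]
ee_rot: [0.707, 0.707, 0.001, 0.002]
contact_force: [0.4, -0.6, -2.2]
gripper_width: 0.848
gripper_force: 30.0
```

```bash
python3 - <<'E'
from cell import telemetry,capture
import cv2,numpy as np
F=[]
for i in range(8): c=capture("scene");F.append(telemetry.get_obs()["contact_force"][2])
print(np.round(F,1),np.mean(F))
w=capture("wrist")["color"]
im=np.hstack([cv2.resize(c["color"][125:215,200:320],(440,330)),cv2.resize(w[200:420],(360,330)) ])[:,:,::-1]
cv2.imwrite("pics/t2.png",im)
E
python3 go.py
```

```text
[-2.3 -2.1 -2.5 -1.7 -2.1 -2.7 -1.5 -1.8] -2.0774204959988163
t 8.17 tcp [ 0.444  -0.0407  0.296 ] ydeg -0.0 w 79.7 gf 29.99960482120514 F [ 0.5  0.8 -1.9] M [-0.03 -0.12  0.03] q [-0.35 -0.32  1.94  0.    1.52 -0.35] z [-0.001  0.    -1.   ]
```

View pics/t2.png

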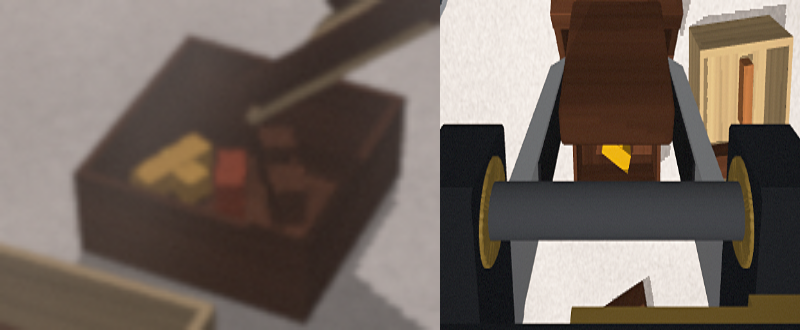

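The dark box holds all three pieces: yellow tee, red ell and dark stick. The load is down to 2.1 N, which is the tray alone. Back to the mat.

Emit:
servo_tool(
  motion=[
    [[6,1,0,0.01,0.5],[18,3,0,0.03,0.5],[34,5,0,0.05,0.5],[52,8,0,0.07,0.5],[70,10,0,0.09,0.5],[88,13,0,0.11,0.5],[106,15,0,0.13,0.5],[124,18,8,0.15,0.5],[142,21,18,0.17,0.5],[158,23,30,0.19,0.5],[169,25,44,0.205,0.5],[175,25.7,58,0.216,0.5],[177,25.7,72,0.216,0.5],[177,25.7,82,0.216,0.5],[177,25.7,88,0.216,0.5],[177,25.7,91,0.216,0.5],[177,25.7,91,0.216,0.5]],
  ],
)

```text
clock: 9.58
position: [0.4697, 0.1361, 0.2051]
ee_rot: [0.779, 0.627, -0.0, -0.0]
contact_force: [0.6, -0.2, -2.2]
gripper_width: 0.851
gripper_force: 30.0
```

```bash
python3 go.py .470 .136 .174 -12.4
```

```text
t 9.58 tcp [0.4697 0.1361 0.2051] ydeg -12.4 w 80.0 gf 29.99955654144287 F [ 0.6 -0.2 -2.2] M [-0.03 -0.02 -0.02] q [ 0.05 -0.14  1.96  0.    1.32  0.27] z [-0.001 -0.    -1.   ]
shift [-0.1  0.3 31.1] turn -0.0
```

Emit:
servo_tool(
  motion=[
    [[0,0,6,0,0.6],[0,0,12,0,0.68],[0,0,18,0,0.69],[0,0,22,0,0.695],[0,0,24,0,0.696],[0,0,24,0,0.696]],
  ],
)

```text
clock: 10.08
position: [0.4695, 0.1362, 0.1808]
ee_rot: [0.779, 0.627, -0.0, -0.0]
contact_force: [-0.4, -0.2, -1.8]
gripper_width: 0.85
gripper_force: 10.2
```

Emit:
servo_tool(
  motion=[
    [[0,0,3,0,0.696],[0,0,6,0,0.696],[0,0,6,0,0.696]],
  ],
)

```text
clock: 10.33
position: [0.4696, 0.1363, 0.1749]
ee_rot: [0.779, 0.627, -0.0, -0.0]
contact_force: [0.1, 0.4, -1.5]
gripper_width: 0.851
gripper_force: 10.2
```

```bash
python3 go.py
python3 - <<'E'
import numpy as np
for th in range(60,-1,-6):
    t=np.radians(th);hx=-183*np.cos(t)+64*np.sin(t);hz=183*np.sin(t)+64*np.cos(t)
    print(th,round(-hx-36),round(hz),"tcp z",round(hz+3-17))
E
```

```text
t 10.33 tcp [0.4696 0.1363 0.1749] ydeg -12.38 w 80.0 gf 10.18292784690857 F [ 0.1  0.4 -1.5] M [-0.03 -0.06  0.03] q [ 0.05 -0.11  1.99 -0.    1.26  0.27] z [-0.001 -0.    -1.   ]
60 0 190 tcp z 176
54 20 186 tcp z 172
48 39 179 tcp z 165
42 57 170 tcp z 156
36 74 159 tcp z 145
30 90 147 tcp z 133
24 105 133 tcp z 119
18 118 117 tcp z 103
12 130 101 tcp z 87
6 139 83 tcp z 69
0 147 64 tcp z 50
```

Emit:
servo_tool(
  motion=[
    [[7,0,2,0,0.696],[14,0,5,0,0.696],[20,0,7,0,0.696],[27,0,9,0,0.696],[33,0,11,0,0.696],[39,0,14,0,0.696],[45,0,17,0,0.696],[51,0,20,0,0.696],[57,0,23,0,0.696]],
  ],
)

```text
clock: 11.08
position: [0.4823, 0.1925, 0.1522]
ee_rot: [0.779, 0.627, -0.0, 0.0]
contact_force: [-0.0, -0.3, -1.4]
gripper_width: 0.851
gripper_force: 10.2
```

```bash
python3 go.py .5016 .2796 .05 -12.4; sed -i 's/"wrist","side"/"side",/' see.py
python3 - <<'E'
# project predicted tray corners vs. image at 42 deg: find pale lip in the side view
from h import *
from cell import capture
import cv2
np.savez("now.npz",**capture("side"))
im=np.load("now.npz")["color"];h=cv2.cvtColor(im,cv2.COLOR_RGB2HSV)
L=[(.085,.06,.003),(.085,-.06,.003)]
print(proj("side",place([.4806,.1839,np.radians(-102.4)],L)).round(0))
g=cv2.inRange(h,(45,80,20),(85,255,255));d=im.astype(int)
roi=slice(250,400),slice(150,320)
m=((d[...,0]>d[...,2]*1.3)&(g==0))[roi].astype(np.uint8)
c=cv2.connectedComponentsWithStats(m)
i=1+np.argmax(c[2][1:,4]);print(c[2][i]); 
mm=(c[1]==i);ys,xs=np.nonzero(mm);hull=cv2.convexHull(np.c_[xs+150,ys+250].astype(np.int32));print(cv2.approxPolyDP(hull,3,True).reshape(-1,2).tolist())
E
```

```text
t 11.08 tcp [0.4823 0.1925 0.1522] ydeg -12.36 w 80.0 gf 10.244939178228378 F [-0.  -0.3 -1.4] M [-0.26 -0.01 -0.01] q [ 0.16 -0.01  1.93 -0.    1.21  0.38] z [ 0. -0. -1.]
shift [ 89.3   0.2 102.2] turn 0.001
[[256. 284.]
 [286. 327.]]
[  47    4   97   75 3328]
[[291, 324], [225, 328], [197, 280], [210, 254], [262, 273], [293, 315]]
```

Emit:
servo_tool(
  motion=[
    [[9,0,6,0,0.696],[17,0,12,0,0.696],[25,0,18,0,0.696],[33,0,24,0,0.696],[41,0,31,0,0.696],[48,0,38,0,0.696],[55,0,45,0,0.696],[61,0,53,0,0.696],[67,0,60,0,0.696],[73,0,68,0,0.696],[78,0,76,0,0.696],[82,0,83,0,0.696],[86,0,91,0,0.696],[89,0,97,0,0.696],[89,0,97,0,0.696]],
  ],
)

```text
clock: 12.38
position: [0.5012, 0.2795, 0.0547]
ee_rot: [0.779, 0.627, 0.0, -0.0]
contact_force: [-0.5, -0.0, -1.1]
gripper_width: 0.849
gripper_force: 10.2
```

```bash
python3 go.py .5016 .2796 .05 -12.4
```

```text
t 12.38 tcp [0.5012 0.2795 0.0547] ydeg -12.37 w 79.8 gf 10.205011814832687 F [-0.5 -0.  -1.1] M [ 0.07 -0.06  0.05] q [0.31 0.25 1.85 0.   1.04 0.53] z [-0.     0.001 -1.   ]
shift [0.2 0.4 4.7] turn 0.001
```

Emit:
servo_tool(
  motion=[
    [[0,0,2,0,0.696],[0,0,4,0,0.696],[0,0,6,0,0.696],[0,0,6,0,0.696]],
  ],
)

```text
clock: 12.72
position: [0.5017, 0.2804, 0.0517]
ee_rot: [0.779, 0.626, 0.001, -0.001]
contact_force: [-6.0, 3.1, 10.1]
gripper_width: 0.852
gripper_force: 10.2
```

```bash
python3 go.py
cat > tray.py <<'E'
from h import *
from cell import capture
import cv2
# compare predicted and observed pale/brown outline of tray in side view
c=capture("side");im=c["color"];h=cv2.cvtColor(im,cv2.COLOR_RGB2HSV);d=im.astype(int)
g=cv2.inRange(h,(45,80,20),(85,255,255))
m=((d[...,0]>d[...,2]*1.3)&(g==0))[250:400,150:320].astype(np.uint8)
k=cv2.connectedComponentsWithStats(m);i=1+np.argmax(k[2][1:,4]);ys,xs=np.nonzero(k[1]==i)
print("obs",cv2.approxPolyDP(cv2.convexHull(np.c_[xs+150,ys+250].astype(np.int32)),2.5,True).reshape(-1,2).tolist())
L=[(.085,.06,.009),(.085,-.06,.009),(-.085,-.06,.003),(.085,.06,.003),(.085,-.06,.031),(-.085,.06,.003)]
print("pred",proj("side",place([.4806,.1839,np.radians(-102.4)],L)).round(0).tolist())
E
python3 tray.py
```

```text
t 12.72 tcp [0.5017 0.2804 0.0517] ydeg -12.43 w 80.1 gf 10.155981704592705 F [-6.   3.1 10.1] M [0.61 1.07 0.01] q [0.31 0.26 1.85 0.   1.03 0.53] z [ 0.001  0.003 -1.   ]
obs [[287, 324], [209, 367], [198, 352], [199, 302], [249, 278], [258, 282]]
pred [[256.0, 282.0], [286.0, 325.0], [207.0, 368.0], [256.0, 284.0], [286.0, 319.0], [180.0, 319.0]]
```

The tray is flat on the mat, with 10 N contact and its outline within 2 px of the target. I release and back off upwards.

Emit:
servo_tool(
  motion=[
    [[0,0,-2,0,0.7],[0,0,-3,0,0.75],[0,0,-3,0,0.85],[0,0,-3,0,1],[0,0,-3,0,1],[0,0,-3,0,1],[0,0,-10,0,1],[0,0,-25,0,1],[0,0,-45,0,1],[0,0,-70,0,1],[0,0,-100,0,1],[0,0,-130,0,1],[0,0,-130,0,1],[0,0,-130,0,1]],
  ],
)

```text
clock: 13.93
position: [0.5025, 0.2793, 0.1822]
ee_rot: [0.779, 0.627, 0.002, 0.001]
contact_force: [0.7, 0.1, -0.8]
gripper_width: 1.0
gripper_force: 0.0
```

```bash
python3 go.py; python3 tray.py; python3 see.py
```

```text
t 13.93 tcp [0.5025 0.2793 0.1822] ydeg -12.37 w 94.0 gf 0.0 F [ 0.7  0.1 -0.8] M [-0.07  0.01  0.03] q [ 0.31  0.09  1.78 -0.    1.27  0.53] z [ 0.005  0.001 -1.   ]
obs [[286, 327], [207, 367], [183, 343], [167, 310], [252, 279]]
pred [[256.0, 282.0], [286.0, 325.0], [207.0, 368.0], [256.0, 284.0], [286.0, 319.0], [180.0, 319.0]]
side yel [(314, [377, 228]), (171, [279, 240]), (177, [221, 244])]
side red [(218, [364, 232])]
```

The tray is flat and free within about 2 px of the target outline. The tee and ell are in the dark box (side 377,228 and 364,232), and the stick was seen there earlier. Handing in.

```bash
python3 -c "
from cell import job
print(job.close_job())"
```

```text
the job is handed in; nothing more can be done
None
```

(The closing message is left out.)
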